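Tip the gilder's panel down into its taped place

TASK

First push the little round tin along the bench until it is wholly outside the yellow taped rectangle, while the wooden panel still stands. Then tip the panel over by pushing it high up, so that it ends lying flat on its broad face within the taped rectangle (overlapping the tape is fine, sticking out past it is not). Only push: do not lift or carry the tin or the panel, do not push the standing panel in its lower half, and leave the horse statuette, the jar and the bottle where they stand.

Things in the scene. Friction and masses are not known exactly. Their poses are not given: they have to be found in the camera images.
- zone: rectangle of flat yellow tape stuck on the bench, nothing sticks up. Origin at its centre on the bench surface (z = 0). Outer edge 180 mm along its x and 250 mm along its y; the tape is 10 mm wide. The panel stands inside near its +y end, and so has to fall towards its -y end
- panel: loose wooden panel with gilt edges, standing on its narrow foot: 90 mm wide along its x, 34 mm thick along its y, 150 mm tall along its z, 0.17 to 0.34 kg. Origin at the centre of its underside as it stands. Its y axis is within about 7 degrees of the zone's y. Its top has to go about 35 mm past the foot before it falls by itself; pushed slowly near the top it pivots on its lower edge, which stays within a few mm of its place
- panel_c0 (a point): corner of the panel, mid-thickness, at the foot on its -x side as it stands
- panel_c1 (a point): corner of the panel, mid-thickness, at the foot on its +x side as it stands
- panel_c2 (a point): corner of the panel, mid-thickness, at the top on its -x side as it stands
- panel_c3 (a point): corner of the panel, mid-thickness, at the top on its +x side as it stands
- tin: low round tin with red lid band, 52 mm diameter, 24 mm high, 70 to 120 g, standing inside the taped rectangle where the panel will land. Origin at the centre of its underside. Slides on the bench
- statuette: gilt rearing horse on a 90 x 62 mm foot, 177 mm tall; bystander. Origin at the centre of its underside
- jar: amber glass jar with black lid, 68 mm diameter, 85 mm tall; bystander. Origin at the centre of its underside
- bottle: green glass bottle with white cap, 52 mm diameter, 130 mm tall; bystander. Origin at the centre of its underside
Mind the look-alikes: they are no part of the job. There is more than one size of the panel; the one meant has the size given above.

How it is judged:
On the way, in this order (a step that is already met when the one before it is completed fails the run):
1. the tin is wholly outside the taped rectangle, standing on the bench, and the panel still stands ((x of tin in the frame of zone above 0.114 m or x of tin in the frame of zone below -0.114 m or y of tin in the frame of zone above 0.149 m or y of tin in the frame of zone below -0.149 m) and angle between tin's own z axis and vertical below 0.15 rad and height (world z) of tin between -0.006 and 0.006 m and linear speed of tin below 0.02 m/s and angle between panel's own z axis and vertical below 0.1 rad), for 0.2 s.
2. the panel lies flat within the taped rectangle (angle between panel's own z axis and vertical between 1.5 and 1.64 rad and linear speed of panel below 0.02 m/s and height (world z) of each of panel_c0, panel_c1, panel_c2, panel_c3 below 0.024 m and x of panel_c0 in the frame of zone between -0.09 and 0.09 m and y of panel_c0 in the frame of zone between -0.125 and 0.125 m and x of panel_c1 in the frame of zone between -0.09 and 0.09 m and y of panel_c1 in the frame of zone between -0.125 and 0.125 m and x of panel_c2 in the frame of zone between -0.09 and 0.09 m and y of panel_c2 in the frame of zone between -0.125 and 0.125 m and x of panel_c3 in the frame of zone between -0.09 and 0.09 m and y of panel_c3 in the frame of zone between -0.125 and 0.125 m), for 0.2 s.
At the end, for the whole second after the job is handed in: The panel lies at rest flat on a broad face on the bench, all four corners within the outer edge of the tape (180 x 250 mm); the tin stands at rest on the bench wholly outside the tape's outer edge (2 mm allowed); statuette, jar and bottle stand within 20 mm of where they were (all of step 2 and (x of tin in the frame of zone above 0.114 m or x of tin in the frame of zone below -0.114 m or y of tin in the frame of zone above 0.149 m or y of tin in the frame of zone below -0.149 m) and angle between each of tin, statuette, jar, bottle's own z axis and vertical below 0.15 rad and height (world z) of tin between -0.006 and 0.006 m and linear speed of tin below 0.02 m/s and distance of each of statuette, jar, bottle from where it was at the start of the episode below 0.02 m); the robot touches nothing.
It fails at once if the tin is lifted off the bench (by more than 12 mm) (height (world z) of tin above 0.012 m).
It fails at once if the panel is lifted clear of the bench (every corner more than about 12 mm too high) (height (world z) of each of panel_c0, panel_c1, panel_c2, panel_c3 above 0.03 m).
It fails at once if the standing panel is pushed in its lower half (contact force between the fingers and panel above 0.5 N and height (world z) of the grasp point below 0.08 m and angle between panel's own z axis and vertical below 0.15 rad).
It fails at once if the statuette, jar or bottle is knocked over or moved by more than 20 mm (distance of any of statuette, jar, bottle from where it was at the start of the episode above 0.02 m or angle between any of statuette, jar, bottle's own z axis and vertical above 0.3 rad).
It also fails if it takes over 50 s, if anything falls off the work surface, if the arm or the gripper's body presses on something with over 40 N, if the wrist force passes 120 N, or if a joint passes its speed limit or range.

ROBOT

A 6-joint arm with a two-finger parallel gripper is mounted at the origin on the work surface. World frame = base frame: x ahead of the robot, y to its left, z up, the work surface at z = 0. Lengths are in m, angles in rad, forces in N, time in s.
With the tool pointing down it reaches from about 0.275 to 0.75 m from the base axis. Payload 10.2 kg.
Tool frame: the origin (TCP) lies midway between the tips of the shut fingers; the grasp point (between the pads) lies 19 mm behind it; x points along the fingers, z is the direction in which the jaws open and shut, and the axes are right-handed (so a half turn about x gives the same grasp; the last joint's range is limited). The gripper opens to 85 mm and grips with 20 to 120 N. Pads are 22 mm wide; open, the fingers measure 114 mm over their backs; the gripper's body (76 mm by 85 mm) begins 54 mm behind the grasp point. The pads swing forward as they close: fully open they stand 13 mm farther back than shut.
Start: joints at [-1.429, 0.313, 1.498, -0, 1.331, -0.223], TCP at [0.187, -0.49, 0.231] pointing down, gripper open.
Joint ranges: [-2.94, 2.94], [-0.97, 2.17], [0.19, 2.56], [-1.23, 4.37], [0.02, 3.11], [-2.88, 2.88]. Speed limits (rad/s): [2.39, 2.39, 3.01, 3.14, 3.14, 3.14].

INTERFACE

Orientations are given as a unit quaternion [x, y, z, w].
In Python, from cell import bot gives the robot as it stands.
- The arm moves only by the tool jog_arm, never from a script. Its arguments are lists of equal length, an entry for each row: "slide": the shift along the tool's x, y, z in mm, a list of three; "turn": the turn about the tool's x in rad. A call has 1 to 12 rows; each row is the pose to reach, as a shift and turn from the pose commanded when the call began, along the tool's axes at that moment; what a row does not reach only later rows make up. A row lasts 1/8 s, in which the tool goes at most 62.5 mm and 10.7 degrees, less where a joint would pass 70% of its speed; a pose out of reach is approached as far as the arm can. A call with a gripper value outside its range is refused whole. "fingers" is the finger opening in mm, from 0 to 85.4, set as the call begins (left out, the last holds). The fingers move at their own pace and stop on an object; "grip_force" is the grip in N (left out, the last holds). Time passes only in rows, so rows that repeat a pose let the fingers close. It gives the time, the measured TCP pose, the force and the opening at its end, in the units of the state.
- bot.get_obs(): the state, without advancing time (a new reading comes with each control period).
- bot.get_image(name): name is "side" or "top"; returns a dict with "pixels" (420x560x3 uint8, red, green, blue), "z_map" (420x560 float32, m along the optical axis (not along the pixel's ray), 0 where there is no reading), "mtx" (3x3 intrinsics, pixels), "origin" and "rotation" of the camera in the world. Camera axes: x right, y down, z forward; pixel columns grow to the right and rows downward; lengths in m; the calibration is good to about 2 mm. A picture is of the moment at which its call begins.
- bot.hand_in(): hands the job in, once; it reports no verdict.
The state is a dict: "time": time; "joints": joint angles; "joint_velocities": joint speeds; "joint_efforts": joint torques, N m; "ee_pos": TCP position; "ee_rot": TCP orientation; "contact_force": force on the tool from outside, world axes, zero at the start; "moment": the same for the moment, N m; "opening": finger opening in m.
Only numpy, scipy, OpenCV 4.12 (cv2) and the standard library are available. Lean on these libraries where they do the work, as an engineer would, in place of code of your own. Each camera call takes 0.05 s, during which the arm holds its last target. There are 200 camera calls.

## Working session

There is one attempt and no reset: what is moved stays moved. The work goes in short steps, Python scripts to look and compute and a tool call to move; the robot and the scene stay as the last step left them, time stands still between calls to the robot, and variables do not carry over. Pictures are saved under pics/ and viewed, about 8 in all and at most 12, crops included, and the job is handed in when it is done.

Besides the shell and the picture viewer there is one more tool, called as a command line: name --pt "numbers of a row" for each row, then --argument value for the rest. jog_arm: Moves the arm, as the interface text tells. Its arguments: {"type":"object","properties":{"slide":{"type":"array"},"turn":{"type":"array"},"fingers":{"type":"number"},"grip_force":{"type":"number"}},"required":["slide","turn"]}

```bash
mkdir -p pics; cat > h.py <<'E'
import numpy as np, cv2
from cell import bot
def grab(n,tag):
    d=bot.get_image(n); cv2.imwrite(f'pics/{tag}.png',d['pixels'][:,:,::-1]); np.savez(f'pics/{tag}.npz',**d); return d
def cloud(d):
    z=d['z_map']; v,u=np.mgrid[:z.shape[0],:z.shape[1]]; K=d['mtx']
    c=np.stack([(u-K[0,2])/K[0,0]*z,(v-K[1,2])/K[1,1]*z,z],-1)
    return c@np.array(d['rotation']).T+np.array(d['origin'])
E
python3 - <<'E'
from h import *
for n in('top','side'):
    d=grab(n,n+'0'); print(n,d['origin'],d['rotation'])
o=bot.get_obs(); print(o['time'],o['ee_pos'],o['ee_rot'],o['opening'])
E
```

```text
top [0.4086213  0.01176582 1.58231155] [ 0.7113814  -0.70143732  0.02387843 -0.03676975]
side [-0.21064082  0.48451683  0.82603367] [-0.42192792  0.79458385 -0.38126135  0.21272778]
0.1 [ 0.18724424 -0.49022799  0.23079406] [ 0.40130125  0.58268921 -0.40069783  0.582127  ] 0.08527871645900448
```

View pics/top0.png

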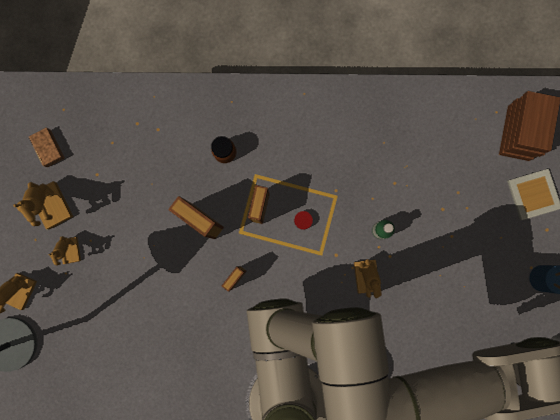

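View pics/side0.png

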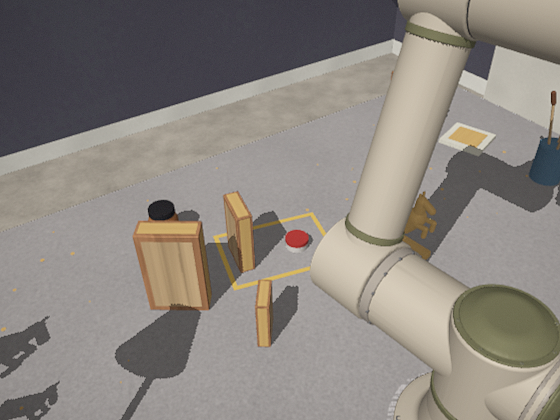

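The top view shows the zone corners at about (256,177), (337,196), (322,253) and (241,233). The panel in the zone is at (258,203), the tin at (304,219), the jar at (223,149), the bottle at (384,228) and the statuette at (368,277). The side view shows the panel standing in the zone, with larger and smaller look-alikes beside it.

```bash
cat >> h.py <<'E'
from scipy.spatial.transform import Rotation as R
def cloud(d):
    z=d['z_map']; v,u=np.mgrid[:z.shape[0],:z.shape[1]]; K=d['mtx']
    c=np.stack([(u-K[0,2])/K[0,0]*z,(v-K[1,2])/K[1,1]*z,z],-1)
    return c@R.from_quat(d['rotation']).as_matrix().T+np.array(d['origin'])
E
python3 - <<'E'
from h import *
d=dict(np.load('pics/top0.npz')); P=cloud(d); rgb=d['pixels'].astype(int)
hsv=cv2.cvtColor(d['pixels'],cv2.COLOR_RGB2HSV)
box=np.zeros(P.shape[:2],bool); box[165:265,232:345]=1
z=P[...,2]
print('tablez',np.median(z[230:260,180:220]))
tape=box&(hsv[...,0]>18)&(hsv[...,0]<32)&(hsv[...,1]>120)&(z<.008)
r=cv2.minAreaRect((P[tape][:,:2]*1000).astype(np.float32)); print('zone',r,cv2.boxPoints(r),tape.sum())
pt=box&(z>.135); r=cv2.minAreaRect((P[pt][:,:2]*1000).astype(np.float32)); print('panel top',r,cv2.boxPoints(r),z[pt].max())
t=box&(z>.017)&(z<.04); t[:,:285]=0
c=cv2.minEnclosingCircle((P[t][:,:2]*1000).astype(np.float32)); print('tin',c,P[t].mean(0))
for n,(a,b,e,f) in dict(jar=(125,175,205,245),bottle=(210,245,368,400),stat=(250,300,350,390)).items():
    m=np.zeros_like(box); m[a:b,e:f]=1; m&=z>.02
    q=P[m]; print(n,q.min(0),q.max(0))
d=dict(np.load('pics/side0.npz')); P=cloud(d); z=P[...,2]
m=np.zeros_like(box); m[190:275,220:257]=1; m&=(z>.02)
q=P[m]; print('side panel',q.min(0),q.max(0))
m=m&(z>.143); r=cv2.minAreaRect((P[m][:,:2]*1000).astype(np.float32)); print(r,cv2.boxPoints(r))
m=np.zeros_like(box); m[225:255,280:313]=1; m&=(z>.017)
print('side tin',cv2.minEnclosingCircle((P[m][:,:2]*1000).astype(np.float32)))
o=bot.get_obs(); print(R.from_quat(o['ee_rot']).as_matrix().round(3))
big=cv2.resize(d['pixels'][180:360,120:360],None,fx=3,fy=3)
E
```

```text
tablez 0.00030900503003805646
zone ((535.3919677734375, 10.6024169921875), (251.14370727539062, 180.8858184814453), 75.88070678710938) [[ 417.04913  -89.11311]
 [ 592.4704  -133.2387 ]
 [ 653.7348   110.31795]
 [ 478.31354  154.44353]] 990
panel top ((497.7564697265625, 74.37889099121094), (206.46331787109375, 69.5324935913086), 16.473722457885742) [[388.90363   78.444   ]
 [408.62134   11.765827]
 [606.6093    70.31378 ]
 [586.8916   136.99196 ]] 1.5823115514151405
tin ((517.667724609375, -33.834041595458984), 25.981670379638672) [ 0.51786789 -0.03404239  0.0239536 ]
jar [0.4086213  0.01176582 0.02155563] [0.74558124 0.22828676 1.58231155]
bottle [ 0.4086213  -0.28148123  0.02073709] [0.51732684 0.01176582 1.58231155]
stat [ 0.30721423 -0.24159287  0.0200283 ] [0.40877589 0.01176582 1.58231155]
side panel [-0.21064082  0.06565167  0.02024235] [0.59877005 0.48451683 0.82603367]
((185.31790161132812, 265.2456970214844), (53.470733642578125, 903.6557006835938), 64.40984344482422) [[-233.73651   436.29126 ]
 [ 581.2766     45.974518]
 [ 604.3723     94.200134]
 [-210.64081   484.51688 ]]
side tin ((165.33380126953125, 220.7664337158203), 459.26165771484375)
[[-0.     0.934  0.357]
 [ 0.001  0.357 -0.934]
 [-1.     0.    -0.001]]
```

```bash
python3 - <<'E'
from h import *
C=np.array([535.4,10.6]); yx=np.array([.2439,.9698]); xx=np.array([.9698,-.2439])
for n,bx in(('top',(165,265,232,290)),('side',(185,280,218,259))):
    d=dict(np.load(f'pics/{n}0.npz')); P=cloud(d); z=P[...,2]; ok=d['z_map']>.1
    m=np.zeros_like(ok); a,b,e,f=bx; m[a:b,e:f]=1; m&=ok
    for lo,hi in((.143,.158),(.02,.158)):
        q=(P[m&(z>lo)&(z<hi)][:,:2]*1000); q=np.stack([(q-C)@xx,(q-C)@yx],1)
        r=cv2.minAreaRect(q.astype(np.float32)); print(n,lo,len(q),r,cv2.boxPoints(r).round(1).tolist())
    if n=='top':
        for k,(a,b,e,f) in dict(jar=(125,175,205,245),bottle=(210,245,368,400),stat=(250,300,350,390)).items():
            q=P[a:b,e:f][ok[a:b,e:f]&(z[a:b,e:f]>.02)]*1000; print(k,q.min(0),q.max(0),[((q[:,:2]-C)@ax).min().round() for ax in(xx,yx)],[((q[:,:2]-C)@ax).max().round() for ax in(xx,yx)])
    else:
        m=np.zeros_like(ok); m[225:255,280:313]=1; m&=ok&(z>.017)&(z<.03)
        print('side tin',cv2.minEnclosingCircle((P[m][:,:2]*1000).astype(np.float32)))
        m=ok&(z<.006)&(P[...,0]>.38)&(P[...,0]<.7)&(abs(P[...,1])<.2)
        hsv=cv2.cvtColor(d['pixels'],cv2.COLOR_RGB2HSV); m&=(hsv[...,0]>18)&(hsv[...,0]<32)&(hsv[...,1]>120)
        q=P[m][:,:2]*1000;q=np.stack([(q-C)@xx,(q-C)@yx],1);print('side tape',np.percentile(q,[.5,99.5],axis=0))
E
```

```text
top 0.143 427 ((-1.3772850036621094, 82.21786499023438), (90.56884002685547, 34.28916931152344), 1.661873698234558) [[-47.099998474121094, 98.0], [-46.099998474121094, 63.79999923706055], [44.400001525878906, 66.4000015258789], [43.400001525878906, 100.69999694824219]]
top 0.02 547 ((-1.5134353637695312, 82.00118255615234), (90.85360717773438, 34.714454650878906), 1.661873459815979) [[-47.400001525878906, 98.0], [-46.400001525878906, 63.29999923706055], [44.400001525878906, 66.0], [43.400001525878906, 100.69999694824219]]
jar [682.23286685 164.2429274   21.55563224] [745.58123802 228.2867598   93.30511936] [np.float64(96.0), np.float64(192.0)] [np.float64(161.0), np.float64(255.0)]
bottle [ 467.03014778 -281.48123445   20.73709174] [ 517.32683864 -230.72620559  137.59819185] [np.float64(-2.0), np.float64(-295.0)] [np.float64(49.0), np.float64(-244.0)]
stat [ 307.21423129 -241.59286901   20.02829917] [ 408.77588824 -184.89869361  179.75495246] [np.float64(-168.0), np.float64(-298.0)] [np.float64(-62.0), np.float64(-225.0)]
side 0.143 522 ((-5.295555114746094, 80.86970520019531), (93.12678527832031, 35.14015579223633), 2.117128610610962) [[-52.5, 96.69999694824219], [-51.20000076293945, 61.599998474121094], [41.900001525878906, 65.0], [40.599998474121094, 100.0999984741211]]
side 0.02 1669 ((-6.348838806152344, 81.06967163085938), (95.1111831665039, 35.73955535888672), 2.469452381134033) [[-54.599998474121094, 96.9000015258789], [-53.099998474121094, 61.20000076293945], [41.900001525878906, 65.30000305175781], [40.400001525878906, 101.0]]
side tin ((514.353515625, -33.443016052246094), 28.750314712524414)
side tape [[ -90.36713182 -125.73451076]
 [  90.97074683  122.50868582]]
```

```bash
python3 - <<'E'
from h import *
C=np.array([535.4,10.6]); yx=np.array([.2439,.9698]); xx=np.array([.9698,-.2439])
d=dict(np.load('pics/top0.npz')); P=cloud(d); z=P[...,2]; ok=d['z_map']>.1
for k,(a,b,e,f) in dict(big=(190,245,165,222),small=(260,295,218,248)).items():
    s=np.s_[a:b,e:f]; q=P[s][ok[s]&(z[s]>.08)]*1000; w=np.stack([(q[:,:2]-C)@xx,(q[:,:2]-C)@yx],1)
    print(k,np.percentile(q[:,2],99),w.min(0),w.max(0),cv2.boxPoints(cv2.minAreaRect(w.astype(np.float32))).round().tolist())
o=bot.get_obs(); p=o['ee_pos'][:2]*1000; M=R.from_quat(o['ee_rot']).as_matrix()
for n,t in dict(pre=(-72,-47.4)).items():
    w=C+t[0]*xx+t[1]*yx; print(n,w, 'tool yz',np.r_[w-p,0]@M)
E
```

```text
big 204.1746512167895 [-123.72437045  169.49081694] [-41.22435034 294.70516134] [[-125.0, 185.0], [-83.0, 168.0], [-40.0, 280.0], [-82.0, 297.0]]
small 118.11981397810801 [-248.03142975   73.76011772] [-179.42519013  119.47679235] [[-250.0, 98.0], [-189.0, 72.0], [-178.0, 96.0], [-240.0, 122.0]]
pre [454.01354 -17.80772] tool yz [   0.49946652  417.76923405 -346.14359357]
```

The arm goes over to the near (-x) side of the tin, raised to clear the statuette, with the fingers at 30 mm.

jog_arm --pt "-40 0 0" --pt "-40 40 -33" --pt "-40 83 -69" --pt "-40 125 -104" --pt "-40 167 -138" --pt "-40 209 -173" --pt "-40 251 -208" --pt "-40 293 -243" --pt "-40 335 -278" --pt "-40 377 -312" --pt "-40 418 -346" --pt "-40 418 -346" --turn '[0, 0.1, 0.2, 0.3, 0.4, 0.5, 0.611, 0.611, 0.611, 0.611, 0.611, 0.611]' --fingers 30

```text
time: 1.6
ee_pos: [0.4549, -0.0155, 0.2708]
ee_rot: [-0.556, -0.437, 0.557, -0.436]
contact_force: [0.2, -0.2, 0.0]
opening: 0.0301
```

```bash
cat >> h.py <<'E'
C=np.array([535.4,10.6]); yx=np.array([.2439,.9698]); xx=np.array([.9698,-.2439])
def st():
    o=bot.get_obs(); p=o['ee_pos']*1000; print(o['time'],'zone',(p[:2]-C)@xx,(p[:2]-C)@yx,'z',p[2],'F',o['contact_force'],o['opening']); print(R.from_quat(o['ee_rot']).as_matrix().round(3))
E
python3 -c "from h import *; st()"
```

```text
1.6 zone -71.68663930404821 -44.970331457818155 z 270.8025800677565 F [ 0.17488933 -0.24761035  0.00787914] 0.03005293561195411
[[-0.001  0.971 -0.239]
 [ 0.001 -0.239 -0.971]
 [-1.    -0.001 -0.   ]]
```

jog_arm --pt "50 0 0" --pt "105 0 0" --pt "160 0 0" --pt "210 0 0" --pt "245 0 0" --pt "262 0 0" --pt "262 0 0" --turn '[0, 0, 0, 0, 0, 0, 0]'

```text
time: 2.48
ee_pos: [0.4534, -0.0187, 0.0085]
ee_rot: [-0.557, -0.435, 0.558, -0.434]
contact_force: [0.9, -0.5, 0.4]
opening: 0.0299
```

```bash
python3 -c "from h import *; st(); grab('side','s1')"
```

```text
2.475 zone -72.38670335755293 -48.41036226620866 z 8.503046673304103 F [ 0.91905404 -0.53567257  0.38729566] 0.029943045229449218
[[-0.003  0.97  -0.245]
 [ 0.001 -0.245 -0.97 ]
 [-1.    -0.003 -0.   ]]
```

View pics/s1.png

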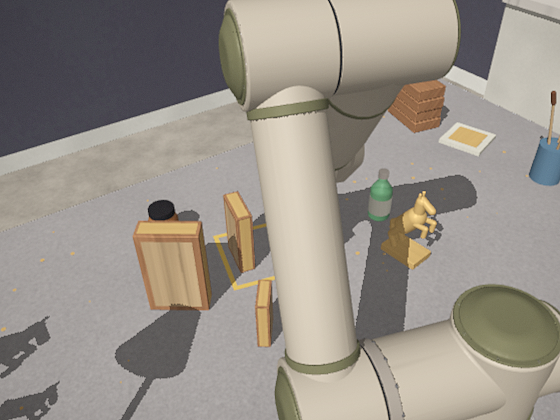

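The panel is still upright at (238,232) and nothing else has moved; the arm hides the tin. Next is the push along +x.

jog_arm --pt "0 15 0" --pt "0 30 0" --pt "0 45 0" --pt "0 60 0" --pt "0 75 0" --pt "0 90 0" --pt "0 105 0" --pt "0 120 0" --pt "0 135 0" --pt "0 150 0" --pt "0 165 0" --pt "0 178 0" --turn '[0, 0, 0, 0, 0, 0, 0, 0, 0, 0, 0, 0]'

```text
time: 4.03
ee_pos: [0.6277, -0.0622, 0.0107]
ee_rot: [0.558, 0.434, -0.557, 0.435]
contact_force: [-0.2, 0.3, -0.8]
opening: 0.0299
```

jog_arm --pt "0 0 0" --pt "0 -10 0" --pt "0 -25 0" --pt "-50 -40 0" --pt "-110 -70 0" --pt "-160 -110 0" --pt "-200 -150 0" --pt "-200 -150 0" --turn '[0, 0, 0, 0, 0, 0, 0, 0]'

```text
time: 5.03
ee_pos: [0.48, -0.0243, 0.2128]
ee_rot: [0.559, 0.433, -0.556, 0.437]
contact_force: [-0.1, -1.5, -0.1]
opening: 0.03
```

```bash
python3 -c "
from h import *; st(); grab('top','t2')
d=dict(np.load('pics/t2.npz'));cv2.imwrite('pics/t2c.png',cv2.resize(d['pixels'][120:300,180:420,::-1],None,fx=3,fy=3))"
```

```text
5.025 zone -45.19691923259719 -47.32153764530255 z 212.79262329594633 F [-0.08209044 -1.45328826 -0.1494313 ] 0.03001680884539279
[[ 0.006  0.97  -0.243]
 [-0.002 -0.243 -0.97 ]
 [-1.     0.006  0.   ]]
```

View pics/t2c.png

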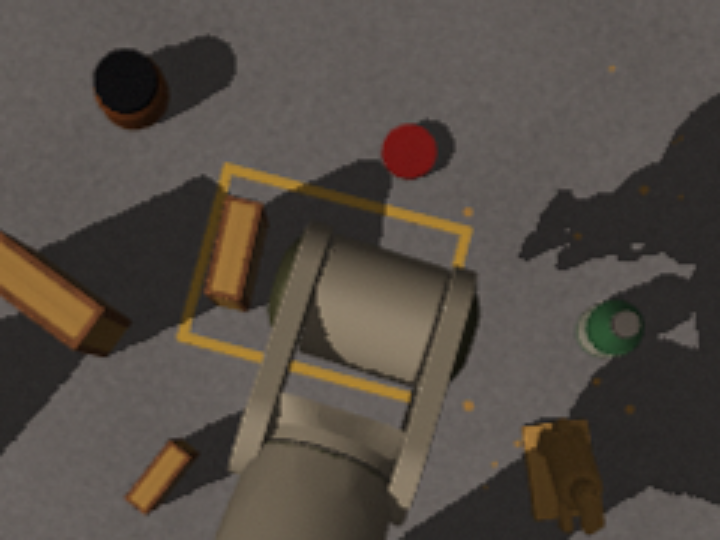

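The red tin at crop (409,151) lies clear beyond the far tape, with the panel still standing at (237,253). The arm rises and goes behind the panel with the fingers shut.

jog_arm --pt "-45 0 0" --pt "-55 10 -35" --pt "-55 25 -80" --pt "-55 40 -125" --pt "-55 45 -165" --pt "-55 45 -184" --pt "-55 45 -184" --pt "-55 45 -184" --turn '[0, 0, 0, 0, 0, 0, 0, 0]' --fingers 0

```text
time: 6.08
ee_pos: [0.5698, 0.1414, 0.264]
ee_rot: [-0.558, -0.435, 0.558, -0.434]
contact_force: [-0.8, 0.5, -0.3]
opening: 0.0002
```

```bash
python3 -c "
from h import *; st(); d=grab('top','t3'); P=cloud(d); z=P[...,2]; m=np.zeros(z.shape,bool); m[155:185,300:335]=1; m&=(d['z_map']>.1)&(z>.017)&(z<.04)
q=P[m][:,:2]*1000;c=cv2.minEnclosingCircle(q.astype(np.float32)); print(c,(np.array(c[0])-C)@xx,(np.array(c[0])-C)@yx)"
```

```text
6.075 zone 1.4386220658306326 135.251479272684 z 264.0052180276305 F [-0.8261628   0.51987966 -0.26810408] 0.00016722381304003017
[[-0.001  0.97  -0.245]
 [-0.    -0.245 -0.97 ]
 [-1.    -0.001  0.001]]
((662.1961059570312, -69.94673919677734), 26.718303680419922) 142.6122132472229 -47.18865743011473
```

Tin is at x = +143 mm in the zone frame (needs more than 114). Now down to TCP z ≈ 0.112.

jog_arm --pt "40 0 0" --pt "80 0 0" --pt "120 0 0" --pt "145 0 0" --pt "153 0 0" --pt "153 0 0" --turn '[0, 0, 0, 0, 0, 0]'

```text
time: 6.88
ee_pos: [0.5702, 0.142, 0.1119]
ee_rot: [0.558, 0.435, -0.558, 0.435]
contact_force: [-0.3, 0.7, 0.3]
opening: 0.0001
```

```bash
python3 -c "from h import *; st(); grab('side','s4')"
```

```text
6.875 zone 1.689853117442488 135.95790977961633 z 111.86243469226027 F [-0.31200224  0.7031679   0.33753246] 0.00011149127987792991
[[ 0.001  0.97  -0.244]
 [-0.    -0.244 -0.97 ]
 [-1.     0.001 -0.   ]]
```

View pics/s4.png

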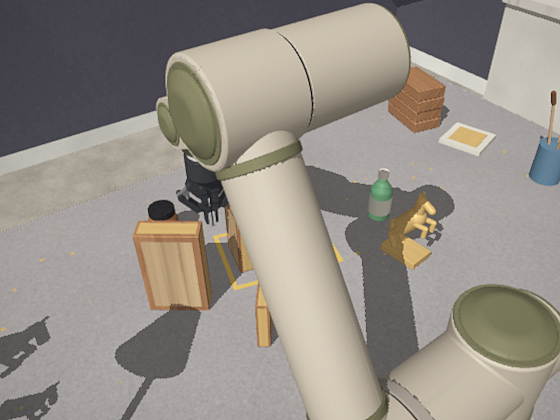

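The shut fingers at (212,212) are just behind the upper part of the panel, whose edge is at (235,240). The push is slow.

jog_arm --pt "0 0 8" --pt "0 0 14" --pt "0 0 19" --pt "0 0 24" --pt "0 0 29" --pt "0 0 34" --pt "0 0 39" --pt "0 0 43" --pt "0 0 47" --pt "0 0 51" --turn '[0, 0, 0, 0, 0, 0, 0, 0, 0, 0]'

```text
time: 8.18
ee_pos: [0.5583, 0.0928, 0.1125]
ee_rot: [0.558, 0.434, -0.557, 0.436]
contact_force: [0.2, 1.0, 3.5]
opening: 0.0
```

```bash
python3 -c "
from h import *; st(); d=grab('top','t5'); P=cloud(d); z=P[...,2]; m=np.zeros(z.shape,bool); m[175:245,235:300]=1; m&=(d['z_map']>.1)&(z>.12)&(z<.16)
q=P[m]*1000; w=np.stack([(q[:,:2]-C)@xx,(q[:,:2]-C)@yx],1); print(len(q),w.min(0),w.max(0),q[:,2].min(),q[:,2].max())
cv2.imwrite('pics/t5c.png',cv2.resize(d['pixels'][140:280,180:360,::-1],None,fx=3,fy=3))"
```

```text
8.175 zone 2.190919928459602 85.2877723652899 z 112.45296051445145 F [0.24492681 0.95371944 3.5488298 ] 2.3559215782209344e-05
[[ 0.003  0.97  -0.244]
 [-0.    -0.244 -0.97 ]
 [-1.     0.003 -0.   ]]
43 [-29.90437552  49.50945543] [-15.82891476  72.66530738] 122.21781839913692 157.65892451304043
```

View pics/t5c.png

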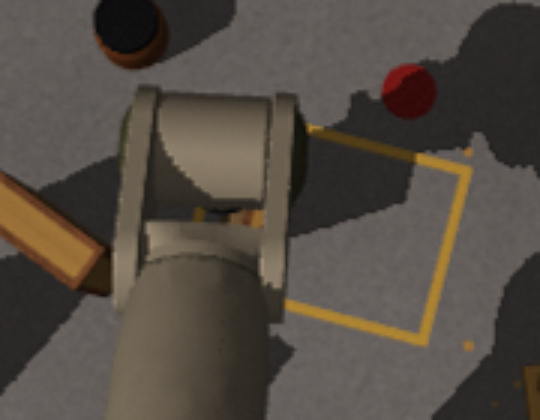

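The panel has begun to tilt (its top is at crop (240,215)), near the tipping point. The tin at (410,92) is clear. Pushing on.

jog_arm --pt "0 0 4" --pt "0 0 8" --pt "0 0 12" --pt "0 0 16" --pt "0 0 20" --pt "0 0 24" --pt "0 0 24" --pt "0 0 24" --pt "0 0 24" --pt "0 0 24" --turn '[0, 0, 0, 0, 0, 0, 0, 0, 0, 0]'

```text
time: 9.48
ee_pos: [0.5517, 0.0699, 0.1113]
ee_rot: [0.558, 0.435, -0.558, 0.435]
contact_force: [0.6, 0.4, -0.4]
opening: -0.0002
```

jog_arm --pt "-30 0 -5" --pt "-80 0 -10" --pt "-130 0 -30" --pt "-130 -40 -80" --pt "-130 -80 -120" --pt "-130 -120 -150" --pt "-130 -160 -170" --pt "-130 -190 -190" --pt "-130 -190 -190" --turn '[0, 0, 0, 0, 0, 0, 0, 0, 0]'

```text
time: 10.6
ee_pos: [0.4124, 0.3017, 0.2416]
ee_rot: [0.557, 0.436, -0.557, 0.436]
contact_force: [-0.2, 0.2, -0.2]
opening: 0.0003
```

```bash
python3 -c "
from h import *; st(); d=grab('top','t6'); P=cloud(d); z=P[...,2]; m=np.zeros(z.shape,bool); m[170:260,235:345]=1; m&=(d['z_map']>.1)&(z>.02)&(z<.1)
q=P[m]*1000; w=np.stack([(q[:,:2]-C)@xx,(q[:,:2]-C)@yx],1); r=cv2.minAreaRect(w.astype(np.float32)); print(len(q),r,cv2.boxPoints(r),np.percentile(q[:,2],[5,50,95]))
m=np.zeros(z.shape,bool); m[155:185,300:335]=1; m&=(d['z_map']>.1)&(z>.017)&(z<.03)
q=P[m][:,:2]*1000;c=cv2.minEnclosingCircle(q.astype(np.float32)); print(c,(np.array(c[0])-C)@xx,(np.array(c[0])-C)@yx)
cv2.imwrite('pics/t6c.png',cv2.resize(d['pixels'][120:300,180:420,::-1],None,fx=3,fy=3))"
```

```text
10.6 zone -190.26169115104284 252.35185996938804 z 241.556624706205 F [-0.21162517  0.2198366  -0.17465311] 0.00033835829862433205
[[ 0.     0.971 -0.241]
 [ 0.    -0.241 -0.971]
 [-1.     0.    -0.   ]]
1772 ((51.31123733520508, -12.200759887695312), (189.06455993652344, 150.36167907714844), 2.5577127933502197) [[-46.48186   58.686615]
 [-39.77187  -91.52527 ]
 [149.10434  -83.088135]
 [142.39435   67.12375 ]] [25.27766284 33.16372133 39.2223505 ]
((662.39404296875, -69.42211151123047), 26.38603973388672) 142.67621586868287 -46.63159666351317
```

View pics/t6c.png

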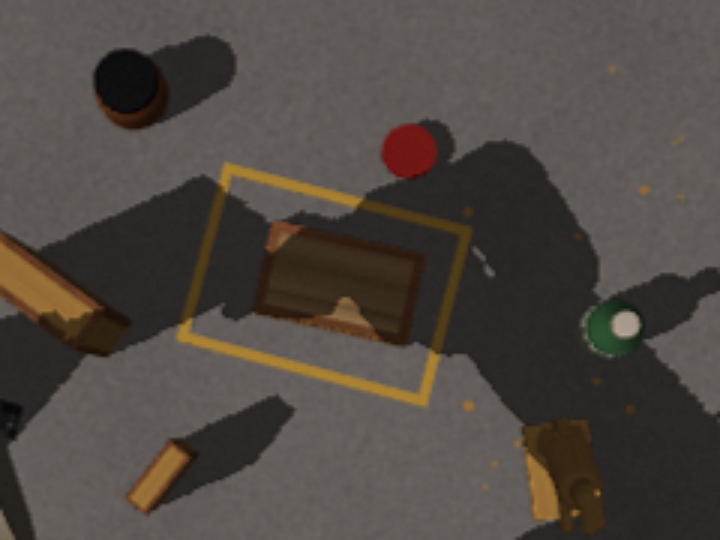

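The panel lies flat at crop (340,282), well inside the tape. The tin at (409,151) is outside, and the jar, bottle and statuette look unmoved. The arm is clear of everything, so I'm handing in.

```bash
python3 -c "from h import *; print(bot.hand_in())"
```

```text
the job is handed in; nothing more can be done
None
```

I pushed the tin out of the taped rectangle along the zone's +x, then tipped the panel over with shut fingers, grasp point about 0.13 m up. The job was handed in at about 10.6 s; no verdict was reported.

- **Tin:** it stands at x ≈ +143 mm in the zone frame (114 mm needed).
- **Panel:** it lies flat, with its top face about 33 mm above the bench. It spans roughly y −91 to +62 mm and starts at about x −46 mm, all inside the tape's outer edge. The fitted rectangle also took in tin pixels, so its +x edge was not usable. I judged that side from the picture, where it is clear of the tape.
- **Jar, bottle and statuette:** they look unmoved in the last picture; I did not measure them again.
- **Robot:** it ended clear of everything, with no contact force.

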